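# Switch the two-way cheese chute and feed the other crate

## Task

Switch the feed to the other crate: rock the blue seesaw gate over its pivot until it lies on its other stop, and only then, with a fingertip, push the two red cheese balls that wait on the loading shelf over the crest, so that they roll down by themselves into the crate the gate now feeds. Do not lift the cheeses or touch them again once they are rolling down, and leave the jar, the cheese wedge, the knife and both crates where they stand.

Things in the scene. Friction and masses are not known exactly. Their poses are not given: they have to be found in the camera images.
- chute: Fixed stainless two-way gravity chute. Origin on the table under the gate's pivot; +x points away from the robot (the way cheeses enter), +y to the robot's left, z up. 'Chute' coordinates are in this frame, in mm. Nothing on it stands above z 220 but the gate's weight and rod. A backstop plate stands at x 48 to 52, y -60 to 60, top z 215
- shelf_lip (a point): Top of the loading shelf's robot-end lip, mid-width: chute (-203, 0, 182). Lip 8 high, open behind and above. The shelf is a trough along chute x, 58 wide inside, side walls 16 high; its floor rises 4 degrees from z 173 at the lip to z 180 at the crest
- shelf_crest (a point): Crest of the loading shelf, floor level, mid-width: chute (-100, 0, 180), axes as the chute's. A cheese whose centre is past it in +x rolls down by itself; before it, it rolls back to the lip. Past it the infeed slope (walls 26 high) falls to x -46, z 168, and drops cheeses onto the middle of the gate
- outfeed_left (a point): Lower end of the left outfeed chute, floor level, mid-width: chute (0, 292, 78), over crate_left. It slopes down from y 112, z 103; 86 wide inside, walls 30 high
- outfeed_right (a point): The same on the right: chute (0, -292, 78), over crate_right
- gate (a joint): Tilt of the blue seesaw gate, -0.22 to 0.22 rad (stops). Positive: left (+y) end low, weight leaning to +y, cheeses go to crate_left; negative: right end low, weight to -y, crate_right. Top-heavy: it rests on one stop or the other and once past the middle falls over by itself. About 1 N sideways on the weight, or down on the high end, moves it
- gate_weight (a point): Centre of the gate's black weight, a disc 44 in diameter, 26 thick along chute x, on a 10 mm rod standing up from the pivot shaft behind the backstop, 140 from the pivot (pivot axis along chute x at z 126). Chute x 70, z about 263, y +31 or -31 as the gate lies. Swings along chute y
- gate_left_end (a point): Middle of the floor at the left (+y) end of the gate, an open blue plastic trough 250 long (chute y), 84 wide, side lips 22 high. 125 from the pivot; z about 109 when low, 163 when high
- gate_right_end (a point): The same at the gate's right (-y) end
- cheese_rear_center (a point): Centre of the red cheese ball nearer the robot, 50 in diameter, about 70 g. It rests on the shelf against the lip, centre 25 above the floor (z about 199), its back standing 7 out over the lip, so a finger can push it from behind above the lip. Pushing it along chute +x pushes the front cheese ahead of it
- cheese_front_center (a point): Centre of the other, equal cheese ball, touching the rear one on its crest side
- cheese_rear: The rear cheese. Its origin lies on its skin and turns with it as it rolls: use the centre point instead
- cheese_front: The front cheese, likewise: use the centre point instead
- crate_left: Open wooden crate under the left outfeed chute, 180 (x) by 200 (y) by 68 high, walls and floor 8; origin at the centre of its underside
- crate_right: The same kind of crate under the right outfeed chute
- jar: Bystander: amber jar 62 in diameter, 85 high, standing on the table left of the loading shelf; origin at the centre of its underside
- wedge: Bystander: yellow block of cheese 64 by 100 by 45 high on the table right of the loading shelf; origin at the centre of its underside
- knife: Bystander: cheese knife 230 long, 18 high, lying on the table beyond the chute, roughly along y; origin on its underside near the middle, blade to its +x
Mind the look-alikes: they are no part of the job. Leave any green or grey look-alike of the cheese_rear alone.

How it is judged:
By the outcome, as a careful person would: the job done as asked, in the order asked, and still so for the second after the job is handed in, with the robot touching nothing.
It also fails if it takes over 54 s, if anything falls off the work surface, if the arm or the gripper's body presses on something with over 40 N, if the wrist force passes 120 N, or if a joint passes its speed limit or range.

## Robot

A 6-joint arm with a two-finger parallel gripper is mounted at the origin on the work surface. World frame = base frame: x ahead of the robot, y to its left, z up, the work surface at z = 0. Lengths are in m, angles in degrees, forces in N, time in s.
With the tool pointing down it reaches from about 0.35 to 0.725 m from the base axis. Payload 6 kg.
Tool frame: the origin (TCP) lies between the finger pads; the fingertips stand 14 mm ahead of it and the grasp point (between the pads) lies 5 mm behind it (finger_overhang is the distance from the TCP to the fingertips, in m); z points along the fingers, y is the direction in which the jaws open and shut (so a half turn about z gives the same grasp; the last joint's range is limited). The gripper opens to 85 mm and grips with 20 to 120 N. Pads are 22 mm wide; open, the fingers measure 114 mm over their backs; the gripper's body (76 mm by 85 mm) begins 54 mm behind the grasp point. The pads swing forward as they close: fully open they stand 13 mm farther back than shut.
Start: joints at [89.307, 2.303, 4.859, 0, -92.561, -19.12], TCP at [0.203, 0.564, 0.245] pointing down, gripper open.
Joint ranges: [-146.85, 146.85], [-73.84, 115.35], [-62.03, 85.46], [-188.31, 113.3], [-161.28, -10.13], [-171.36, 171.36]. Speed limits (degrees/s): [147.25, 147.25, 172.46, 180, 180, 180].

## Interface

Orientations are given as [roll, pitch, yaw] about the fixed x, y, z axes, in that order (R = Rz(yaw) Ry(pitch) Rx(roll)).
In Python, from bench import state, capture, sign_off, finger_overhang gives the robot as it stands.
- The arm moves only by the tool servo_tool, never from a script. Its argument "deltas" is a list that holds one entry, the list of rows, each a list of 5 numbers: the shift along the tool's x, y, z in units of 30 mm (1.0 is 30 mm), then the turn about the tool's z in units of 6 degrees (1.0 is 6 degrees), then the closure in counts, from 0 (fully open) to 255 (shut). In form: [[[tx, ty, tz, twist, fingers], ...]]. A call has 1 to 10 rows; each row shifts and turns the commanded pose from where the row before left it, along the tool's axes as they then stand; what a row does not reach is not made up. A row lasts 1/12 s, in which the tool goes at most 41.7 mm and 7.16 degrees, less where a joint would pass 70% of its speed; a pose out of reach is approached as far as the arm can. A call is refused whole if a number of a shift passes 1 or a number of a turn 1, either way. A call with a gripper value outside its range is refused whole. The fingers move at their own pace and stop on an object; the grip force is fixed at half the most. Time passes only in rows, so rows that do not move let the fingers close. It gives the time, the measured TCP pose, the force and the opening at its end, in the units of the state.
- state(): the state, without advancing time (a new reading comes with each control period).
- capture(name): name is "side" or "top" or "wrist"; returns a dict with "pixels" (384x512x3 uint8, red, green, blue), "camera_matrix" (3x3 intrinsics, pixels), "extrinsics" (4x4, takes a point from world to camera coordinates). Camera axes: x right, y up, looking along -z (the intrinsics and any distortion apply to the point x, -y, -z); pixel columns grow to the right and rows downward; lengths in m; the calibration is good to about 2 mm. A picture is of the moment at which its call begins. There is no depth.
- sign_off(): hands the job in, once; it reports no verdict.
The state is a dict: "time_s": time; "joints": joint angles; "joint_velocities": joint speeds; "joint_torque": joint torques, N m; "eef_pos": TCP position; "tool_rot": TCP orientation; "wrist_force": force on the tool from outside, world axes, zero at the start; "moment": the same for the moment, N m; "opening": finger opening in m.
Only numpy, scipy, OpenCV 4.12 (cv2) and the standard library are available. Lean on these libraries where they do the work, as an engineer would, in place of code of your own. Each camera call takes 0.05 s, during which the arm holds its last target.

## Working session

There is one attempt and no reset: what is moved stays moved. The work goes in short steps, Python scripts to look and compute and a tool call to move; the robot and the scene stay as the last step left them, time stands still between calls to the robot, and variables do not carry over. Pictures are saved under pics/ and viewed, and the job is handed in when it is done.

Besides the shell and the picture viewer there is one more tool, called after "Call:" as name(argument=value, ...) on one line, values as JSON. servo_tool: Moves the arm, as the interface text tells. Its arguments: {"type":"object","properties":{"deltas":{"type":"array","items":{"type":"array","items":{"type":"array","items":{"type":"number"}}}}},"required":["deltas"]}

```bash
mkdir -p pics; cat > h.py <<'E'
import numpy as np,cv2
from bench import state,capture,sign_off,finger_overhang
def snap(n,f):
    c=capture(n); cv2.imwrite(f'pics/{f}.png',cv2.cvtColor(c['pixels'],cv2.COLOR_RGB2BGR))
    np.savez(f'pics/{f}.npz',**c); return c
def load(f): return dict(np.load(f'pics/{f}.npz'))
def proj(c,P):
    p=c['extrinsics']@np.append(P,1); q=c['camera_matrix']@np.array([p[0],-p[1],-p[2]]); return q[:2]/q[2]
def ray(c,uv):
    d=np.linalg.inv(c['camera_matrix'])@np.array([uv[0],uv[1],1.]); d=np.array([d[0],-d[1],-d[2]])
    R=c['extrinsics'][:3,:3];t=c['extrinsics'][:3,3]
    return -R.T@t,(R.T@d)/np.linalg.norm(d)
def onz(c,uv,z):
    o,d=ray(c,uv); return o+d*(z-o[2])/d[2]
def tri(l):
    A=np.zeros((3,3));b=np.zeros(3);rs=[ray(*x) for x in l]
    for o,d in rs:
        M=np.eye(3)-np.outer(d,d);A+=M;b+=M@o
    X=np.linalg.solve(A,b); return X,[np.linalg.norm((np.eye(3)-np.outer(d,d))@(X-o)) for o,d in rs]
E
python3 - <<'E'
from h import *
for n in('side','top','wrist'):
    c=snap(n,n+'0'); print(n,c.keys(),c['camera_matrix'].tolist(),ray(c,(256,192)))
print(state(),finger_overhang)
a=[cv2.imread(f'pics/{n}0.png') for n in('side','top','wrist')]
E
```

```text
side dict_keys(['pixels', 'camera_matrix', 'extrinsics']) [[449.03358448699566, 0.0, 263.9517336504138], [0.0, 449.03358448699566, 187.558858142666], [0.0, 0.0, 1.0]] (array([-0.02416711,  0.99431673,  1.12042135]), array([ 0.40745886, -0.64276323, -0.6487162 ]))
top dict_keys(['pixels', 'camera_matrix', 'extrinsics']) [[350.37092897569914, 0.0, 254.721040508499], [0.0, 350.37092897569914, 193.48098622933287], [0.0, 0.0, 1.0]] (array([0.46132222, 0.043524  , 1.09910533]), array([ 0.10447559,  0.00162555, -0.99452612]))
wrist dict_keys(['pixels', 'camera_matrix', 'extrinsics']) [[321.75302420484223, 0.0, 258.34134285163185], [0.0, 321.75302420484223, 198.28499290775918], [0.0, 0.0, 1.0]] (array([0.28125015, 0.5359669 , 0.37349506]), array([-0.28488065,  0.10808017, -0.95245036]))
{'time_s': 0.15, 'joints': array([ 8.93077839e+01,  2.32900950e+00,  4.81979868e+00, -1.94596955e-02,
       -9.25600983e+01, -1.91201187e+01]), 'joint_velocities': array([-0.1103251 ,  0.01831044,  0.13560324,  0.03627276, -0.04268949,
       -0.04333041]), 'joint_torque': array([-2.75774917e-03, -3.68612623e+01,  3.47688568e+01,  6.93614602e+00,
       -4.31265027e-03, -5.67157883e-06]), 'eef_pos': array([0.2032195 , 0.56431644, 0.24456642]), 'tool_rot': array([ 1.79928147e+02, -4.33332578e-03, -1.98114746e+01]), 'wrist_force': array([-0.36969531,  0.09231803, -0.67002742]), 'moment': array([-0.04657078, -0.0101533 ,  0.02284572]), 'opening': 0.08522914903807931} 0.014
```

View pics/side0.png

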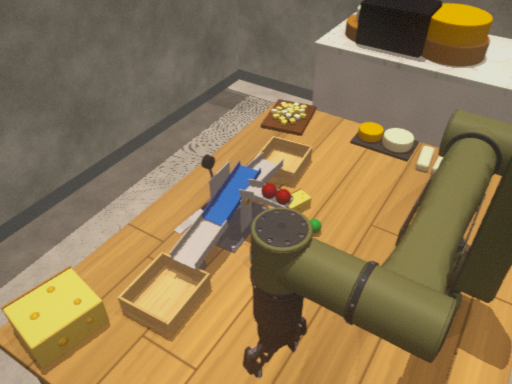

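View pics/top0.png

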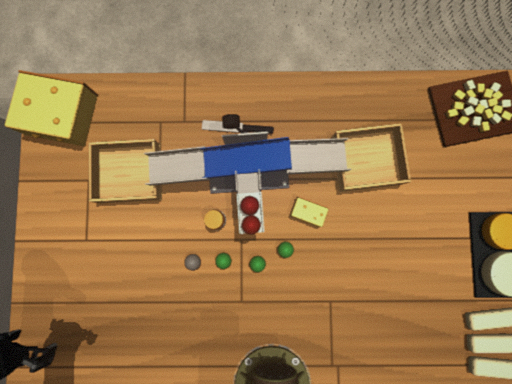

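View pics/wrist0.png

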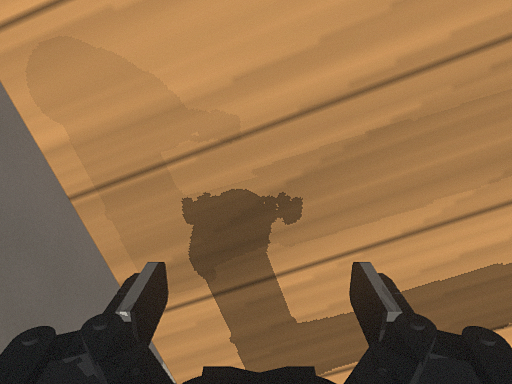

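The top view (up = +x, left = +y) shows the red balls at about (250,205) and (251,225), and the black weight at (231,122), which leans left. The gate therefore feeds the left crate now and must go right. The look-alikes are green balls at (223,261), (258,264) and (286,250), and a grey one at (193,262), all on the table. I choose the two red balls on the shelf. Next I measure.

```bash
python3 - <<'E'
from h import *
cs={n:load(n+'0') for n in('top','side')}
def blobs(m,mn=15):
    n,l,s,ce=cv2.connectedComponentsWithStats(m.astype(np.uint8)); return [(ce[i].round(1).tolist(),s[i].tolist()) for i in range(1,n) if s[i][4]>=mn]
for n,c in cs.items():
    hsv=cv2.cvtColor(c['pixels'],cv2.COLOR_RGB2HSV);h,s,v=[hsv[...,i].astype(int) for i in range(3)]
    print(n,'red',blobs(((h<6)|(h>174))&(s>150)&(v>40)))
    print(n,'blue',blobs((h>100)&(h<125)&(s>150)&(v>60)))
    print(n,'black',[b for b in blobs((v<45)) if b[1][4]<1500])
    if n=='top': im=c['pixels'][90:290,80:420]
    else: im=c['pixels'][120:280,160:340]
    cv2.imwrite(f'pics/z_{n}.png',cv2.cvtColor(cv2.resize(im,None,fx=800/im.shape[1] if n=='top' else 4,fy=800/im.shape[1] if n=='top' else 4,interpolation=cv2.INTER_CUBIC)[:600],cv2.COLOR_RGB2BGR))
E
```

```text
top red [([250.1, 214.6], [241, 197, 19, 37, 454])]
top blue [([247.7, 158.7], [204, 140, 87, 37, 2213])]
top black [([436.7, 118.5], [429, 88, 17, 59, 113]), ([479.9, 95.8], [478, 94, 5, 5, 20]), ([225.7, 116.8], [223, 115, 7, 6, 15]), ([233.1, 123.4], [224, 115, 16, 15, 87]), ([261.2, 129.1], [247, 127, 26, 6, 45]), ([480.4, 253.9], [469, 213, 43, 84, 1293]), ([20.8, 354.3], [0, 330, 57, 50, 1342]), ([271.5, 370.5], [246, 358, 50, 26, 637])]
side red [([275.2, 192.4], [263, 183, 27, 21, 284])]
side blue [([229.9, 195.5], [205, 166, 52, 58, 1075])]
side black [([436.2, 7.1], [432, 4, 9, 7, 19])]
```

```bash
ls -la pics
```

```text
total 3640
drwxr-xr-x 2 agent agent   4096 Dec  6 22:59 .
drwxr-xr-x 3 agent agent   4096 Dec  6 22:59 ..
-rw-r--r-- 1 agent agent 590800 Dec  6 22:59 side0.npz
-rw-r--r-- 1 agent agent 315722 Dec  6 22:59 side0.png
-rw-r--r-- 1 agent agent 590800 Dec  6 22:59 top0.npz
-rw-r--r-- 1 agent agent 345360 Dec  6 22:59 top0.png
-rw-r--r-- 1 agent agent 590800 Dec  6 22:59 wrist0.npz
-rw-r--r-- 1 agent agent 309604 Dec  6 22:59 wrist0.png
-rw-r--r-- 1 agent agent 470724 Dec  6 22:59 z_side.png
-rw-r--r-- 1 agent agent 485110 Dec  6 22:59 z_top.png
```

View pics/z_top.png

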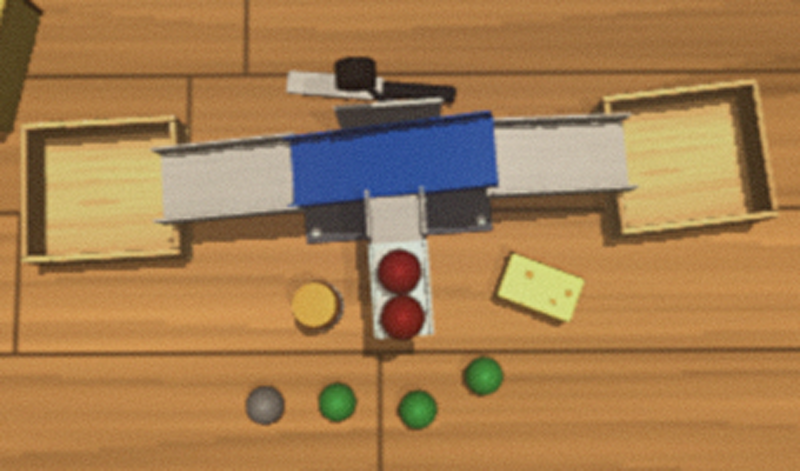

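View pics/z_side.png

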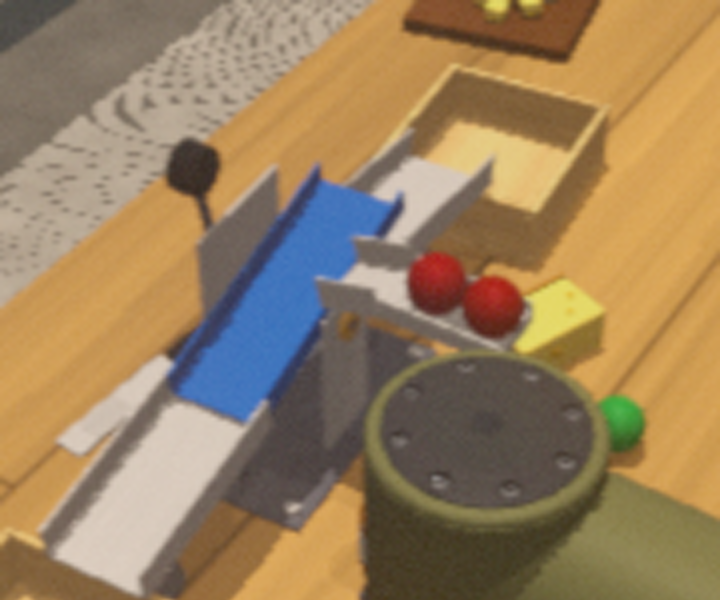

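```bash
python3 - <<'E'
from h import *
t,s=load('top0'),load('side0')
Z=800/340
tz=lambda u,v:(t,((u+.5)/Z-.5+80,(v+.5)/Z-.5+90)); sz=lambda u,v:(s,((u+.5)/4-.5+160,(v+.5)/4-.5+120))
P={}
for n,a,b in [('front',(399,271),(437,283)),('rear',(403,317),(494,306)),('weight',(356,75),(193,166)),
  ('gate hiR-near',(496,187),(402,200)),('gate hiR far',(492,115),(319,168)),('backstopR top',(441,101),(277,171)),('backstopL top',(337,109),(201,240)),
  ('walltopR@gate',(422,187),(357,240)),('walltopL@gate',(367,192),(319,283)),('outR far end',(628,117),(411,133)),('outR near end',(632,188),(492,160)),]:
    X,e=tri([tz(*a),sz(*b)]); P[n]=X; print(n,(X*1000).round(1),np.round(np.array(e)*1000,1))
# gate tops on outfeeds via top only: outfeed end walls top z~.108
for n,uv in [('LnearEnd',(157,221)),('LfarEnd',(156,150)),('RfarEnd',(628,117)),('RnearEnd',(632,188))]:
    print(n,(onz(*tz(*uv),.108)*1000).round(1))
for n,uv,z in [('jar',(315,303),.085),('wedge',(540,287),.045)]: print(n,(onz(*tz(*uv),z)*1000).round(1))
E
```

```text
front [520.8  61.7 207.2] [1.5 1.5]
rear [471.2  57.7 203.3] [1.4 1.4]
weight [721.2 104.5 268.5] [0.2 0.2]
gate hiR-near [618.7 -47.  178.3] [0.4 0.4]
gate hiR far [701.5 -43.2 181.6] [0.9 0.9]
backstopR top [707.2  14.5 213. ] [1.5 1.5]
backstopL top [698.8 128.9 219.2] [0. 0.]
walltopR@gate [614.3  35.5 192.8] [2.5 2.5]
walltopL@gate [609.7  97.  192.4] [1.8 1.8]
outR far end [ 715.1 -216.8  110. ] [0.5 0.5]
outR near end [ 626.5 -218.6  111.6] [1. 1.]
LnearEnd [591.6 357.9 108. ]
LfarEnd [679.3 361.3 108. ]
RfarEnd [ 716.  -217.1  108. ]
RnearEnd [ 628.  -219.1  108. ]
jar [491.7 168.3  85. ]
wedge [ 511.5 -114.3   45. ]
```

The measured points fit the description: the ball centres stand at z 203–207, the weight at z 268, and the outfeeds are 579 mm apart. The chute origin comes out near (654,70) mm with a yaw of 3.6°. I'll press down on the high right end of the gate. First I raise the tool, turn it so the wrist camera faces chute −y, and shut the fingers.

Call:
servo_tool(deltas=[[[0, 0, -0.4, 1, 255], [0, 0, -0.4, 1, 255], [0, 0, -0.4, 1, 255], [0, 0, -0.4, 1, 255], [0, 0, -0.4, 1, 255], [0, 0, -0.4, 1, 255], [0, 0, -0.4, 1, 255], [0, 0, -0.4, 1, 255], [0, 0, -0.4, 1, 255], [0, 0, -0.4, 1, 255]]])

```text
time_s: 0.98
eef_pos: [0.2033, 0.5644, 0.3654]
tool_rot: [180.0, -0.0, -80.1]
wrist_force: [-1.3, -1.0, -0.3]
opening: 0.0001
```

Call:
servo_tool(deltas=[[[0, 0, 0, 1, 255], [0, 0, 0, 0, 255], [0, 0, 0, 0, 255]]])

```text
time_s: 1.23
eef_pos: [0.2032, 0.5645, 0.3646]
tool_rot: [180.0, -0.0, -85.6]
wrist_force: [-0.0, 0.0, 0.3]
opening: -0.0001
```

Call:
servo_tool(deltas=[[[0.8, -0.5, 0, 0, 255], [0.8, -0.5, 0, 0, 255], [0.8, -0.5, 0, 0, 255], [0.8, -0.5, 0, 0, 255], [0.8, -0.5, 0, 0, 255], [0.8, -0.5, 0, 0, 255], [0.8, -0.5, 0, 0, 255], [0.8, -0.5, 0, 0, 255], [0.8, -0.5, 0, 0, 255], [0.8, -0.5, 0, 0, 255]]])

```text
time_s: 2.07
eef_pos: [0.3709, 0.3347, 0.3646]
tool_rot: [180.0, -0.0, -85.6]
wrist_force: [0.0, 0.7, 1.0]
opening: -0.0001
```

Call:
servo_tool(deltas=[[[0.8, -0.5, 0, 0, 255], [0.8, -0.5, 0, 0, 255], [0.8, -0.5, 0, 0, 255], [0.8, -0.5, 0, 0, 255], [0.8, -0.5, 0, 0, 255], [0.8, -0.5, 0, 0, 255], [0.8, -0.5, 0, 0, 255], [0.8, -0.5, 0, 0, 255], [0.8, -0.5, 0, 0, 255], [0.8, -0.5, 0, 0, 255]]])

```text
time_s: 2.9
eef_pos: [0.5381, 0.1064, 0.3646]
tool_rot: [179.9, -0.0, -85.6]
wrist_force: [-0.0, -0.4, 0.4]
opening: 0.0002
```

Call:
servo_tool(deltas=[[[0.8, -0.5, 0, 0, 255], [0.8, -0.5, 0, 0, 255], [0.8, -0.5, 0, 0, 255], [0.8, -0.5, 0, 0, 255], [0.8, -0.5, 0, 0, 255], [0.8, -0.5, 0, 0, 255], [0, 0, 0, 0, 255], [0, 0, 0, 0, 255]]])

```text
time_s: 3.57
eef_pos: [0.6383, -0.0305, 0.3632]
tool_rot: [179.8, -0.0, -85.8]
wrist_force: [-0.4, 0.1, -1.0]
opening: -0.0001
```

```bash
python3 - <<'E'
from h import *
print(state()['eef_pos'],state()['tool_rot'],state()['joints'])
for n in('side','top','wrist'): snap(n,n+'1')
E
```

```text
[ 0.6383239  -0.03049735  0.36316058] [ 1.79807376e+02 -1.82665746e-02 -8.57812056e+01] [ 1.51622802e+01  1.13396094e+01  2.71281393e+01 -1.93825119e-02
 -1.05981118e+02 -1.09488215e+01]
```

View pics/wrist1.png

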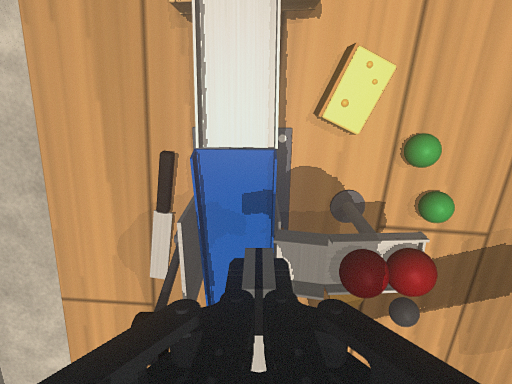

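View pics/side1.png

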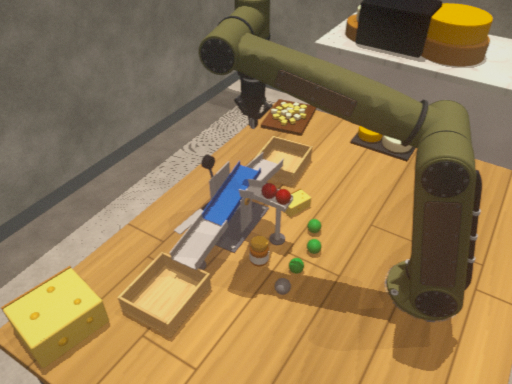

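The wrist view shows the gate's high end from (193,150) to (276,150), with the fingers right of centre, so more +x is needed. I cross-check the positions with the wrist camera.

```bash
python3 - <<'E'
from h import *
w=load('wrist1');t=load('top1');s=load('side1')
for n,uv,z in [('far end',(193,151),.182),('near end',(276,150),.182),('front',(363,273),.203),('rear',(412,272),.2)]:
    print(n,(onz(w,uv,z)*1000).round(1))
# ball tri wrist+top0
t0=load('top0');s0=load('side0')
print([ (x*1000).round(1) for x in tri([(t0,(249.6,205.2)),(s0,(269.1,190.6)),(w,(363,273))])])
print([ (x*1000).round(1) for x in tri([(t0,(251.2,224.7)),(s0,(283.4,196.4)),(w,(412,272))])])
c=np.deg2rad(3.63);R=np.array([[np.cos(c),-np.sin(c)],[np.sin(c),np.cos(c)]]);o=np.array([654.3,70.3])
p=state()['eef_pos'][:2]*1000
T=o+R@[0,-112]; print(T,'chute now',R.T@(p-o))
a=np.deg2rad(-85.8); d=(T-p); print('tool delta units',d@[np.cos(a),np.sin(a)]/30,d@[np.sin(a),-np.cos(a)]/30)
E
```

```text
far end [702.5 -50.2 182. ]
near end [621.9 -57.3 182. ]
front [521.4  60.  203. ]
rear [469.2  56.7 200. ]Traceback (most recent call last):
  File "<stdin>", line 7, in <module>
AttributeError: 'list' object has no attribute 'round'. Did you mean: 'count'?
```

Call:
servo_tool(deltas=[[[0.21, -0.37, 0, 0, 255], [0.21, -0.37, 0, 0, 255], [0, 0, 0, 0, 255], [0, 0, 0.8, 0, 255], [0, 0, 0.8, 0, 255], [0, 0, 0.8, 0, 255], [0, 0, 0.8, 0, 255], [0, 0, 0.8, 0, 255], [0, 0, 0.8, 0, 255], [0, 0, 0.8, 0, 255]]])

```text
time_s: 4.55
eef_pos: [0.6603, -0.0393, 0.1969]
tool_rot: [-179.9, 0.0, -85.7]
wrist_force: [0.6, 0.5, -0.0]
opening: -0.0
```

Call:
servo_tool(deltas=[[[0, 0, 0, 0, 255], [0, 0, 0, 0, 255]]])

```text
time_s: 4.72
eef_pos: [0.66, -0.0398, 0.1969]
tool_rot: [179.9, -0.0, -85.7]
wrist_force: [-0.2, 0.5, -0.1]
opening: -0.0001
```

```bash
python3 - <<'E'
from h import *
w=snap('wrist','wrist2')
s=snap('side','side2');im=s['pixels'][80:260,140:340];cv2.imwrite('pics/z_side2.png',cv2.cvtColor(cv2.resize(im,None,fx=3,fy=3),cv2.COLOR_RGB2BGR))
E
```

```text
(no output)
```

View pics/z_side2.png

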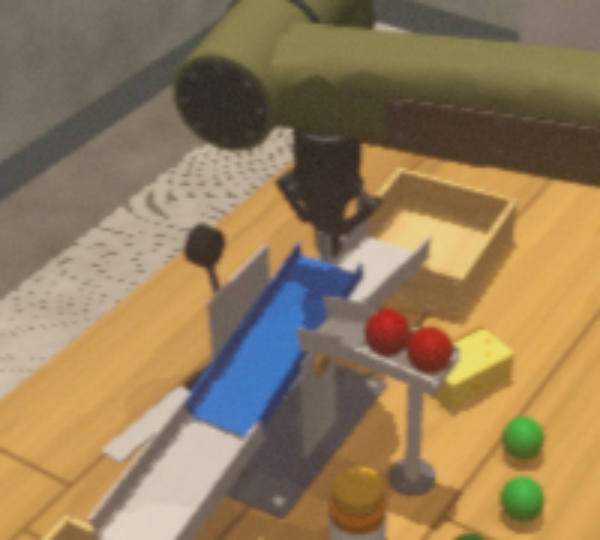

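View pics/wrist2.png

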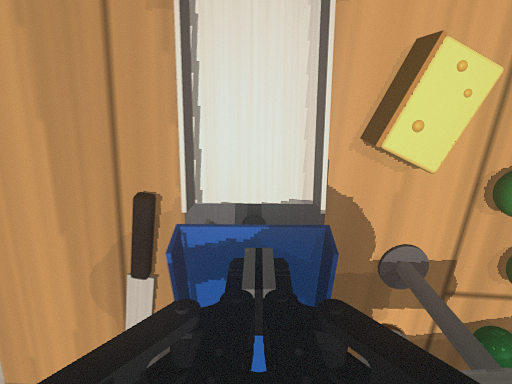

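The tip is centred in the trough near its high end and everything else is clear. I press down past the middle.

Call:
servo_tool(deltas=[[[0, 0, 0.3, 0, 255], [0, 0, 0.3, 0, 255], [0, 0, 0.2, 0, 255], [0, 0, 0.2, 0, 255], [0, 0, 0.15, 0, 255], [0, 0, 0.15, 0, 255], [0, 0, 0.15, 0, 255], [0, 0, 0.15, 0, 255], [0, 0, 0.15, 0, 255], [0, 0, 0.15, 0, 255]]])

```text
time_s: 5.65
eef_pos: [0.6609, -0.0403, 0.1398]
tool_rot: [180.0, 0.0, -85.8]
wrist_force: [0.3, -0.3, -0.3]
opening: 0.0003
```

Call:
servo_tool(deltas=[[[0, 0, 0, 0, 255], [0, 0, 0, 0, 255], [0, 0, 0, 0, 255], [0, 0, 0, 0, 255]]])

```text
time_s: 5.98
eef_pos: [0.6611, -0.0404, 0.1407]
tool_rot: [-180.0, -0.0, -85.8]
wrist_force: [-0.2, -0.5, -0.2]
opening: -0.0001
```

```bash
python3 - <<'E'
from h import *
s=snap('side','side3');im=s['pixels'][80:260,140:340];cv2.imwrite('pics/z_side3.png',cv2.cvtColor(cv2.resize(im,None,fx=3,fy=3),cv2.COLOR_RGB2BGR))
E
```

```text
(no output)
```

View pics/z_side3.png

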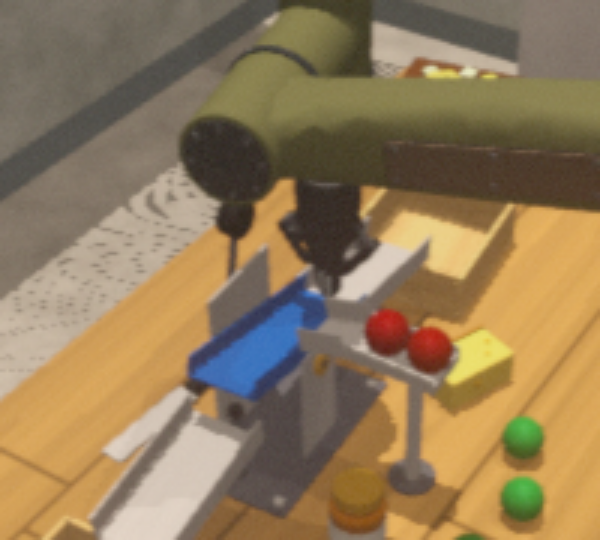

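The gate has flipped: the left end is now high, the weight leans right, and there is no contact force. I withdraw upward, move behind the shelf and turn so the narrow side of the finger pushes.

Call:
servo_tool(deltas=[[[0, 0, -0.4, 0, 255], [0, 0, -0.7, 0, 255], [0, 0, -0.8, 0, 255], [0, 0, -0.8, 0, 255], [0, 0, -0.8, 0, 255], [0, 0, -0.8, 0, 255], [0, 0, -0.8, 0, 255], [0, 0, -0.8, 0, 255], [0, 0, -0.6, 0, 255], [0, 0, 0, 0, 255]]])

```text
time_s: 6.87
eef_pos: [0.6614, -0.041, 0.342]
tool_rot: [-179.5, -0.0, -85.8]
wrist_force: [0.4, -0.1, 1.6]
opening: -0.0001
```

Call:
servo_tool(deltas=[[[-0.37, 0.8, 0, 0, 255], [-0.37, 0.8, 0, 0, 255], [-0.37, 0.8, 0, 0, 255], [-0.37, 0.8, 0, 0, 255], [-0.37, 0.8, 0, 0, 255], [-0.37, 0.8, 0, 0, 255], [-0.37, 0.8, 0, 0, 255], [-0.37, 0.8, 0, 0, 255], [-0.37, 0.8, 0, 0, 255], [-0.37, 0.8, 0, 0, 255]]])

```text
time_s: 7.7
eef_pos: [0.4121, 0.0528, 0.3358]
tool_rot: [-180.0, 0.0, -85.8]
wrist_force: [0.1, 0.3, -0.1]
opening: -0.0002
```

Call:
servo_tool(deltas=[[[0, 0, 0, -1, 255], [0, 0, 0, -1, 255], [0, 0, 0, -1, 255], [0, 0, 0, -1, 255], [0, 0, 0, -1, 255], [0, 0, 0, -1, 255], [0, 0, 0, -1, 255], [0, 0, 0, -1, 255], [0, 0, 0, -1, 255], [0, 0, 0, -1, 255]]])

```text
time_s: 8.53
eef_pos: [0.4133, 0.0527, 0.336]
tool_rot: [-180.0, -0.0, -25.5]
wrist_force: [0.0, 0.8, -0.4]
opening: 0.0001
```

Call:
servo_tool(deltas=[[[0, 0, 0, -1, 255], [0, 0, 0, -1, 255], [0, 0, 0, -1, 255], [0, 0, 0, -1, 255], [0, 0, 0, -0.9, 255], [0, 0, 0, 0, 255], [0, 0, 0, 0, 255]]])

```text
time_s: 9.12
eef_pos: [0.4133, 0.0527, 0.3358]
tool_rot: [-180.0, -0.0, 3.4]
wrist_force: [0.3, -0.9, -0.3]
opening: 0.0002
```

```bash
python3 - <<'E'
from h import *
for n in('side','top','wrist'): snap(n,n+'4')
s=load('side4');im=s['pixels'][80:260,140:340];cv2.imwrite('pics/z_side4.png',cv2.cvtColor(cv2.resize(im,None,fx=3,fy=3),cv2.COLOR_RGB2BGR))
print(state()['joints'])
E
```

```text
[ 3.54177264e+01 -2.41087304e+01 -8.39372727e+00  5.66624941e-03
 -1.05702297e+02  5.80543064e+01]
```

View pics/z_side4.png

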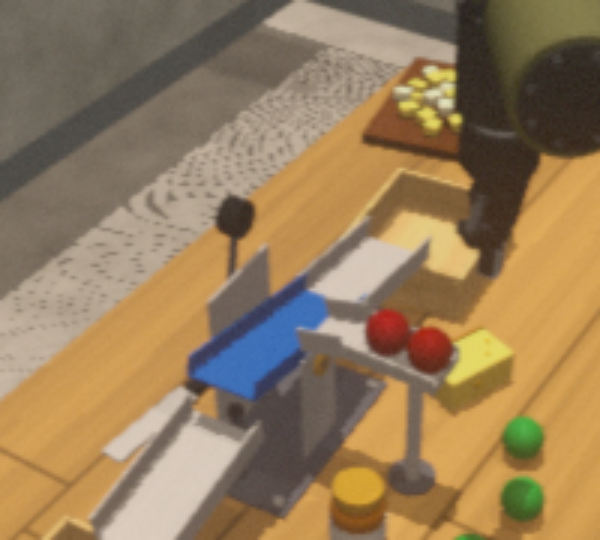

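View pics/wrist4.png

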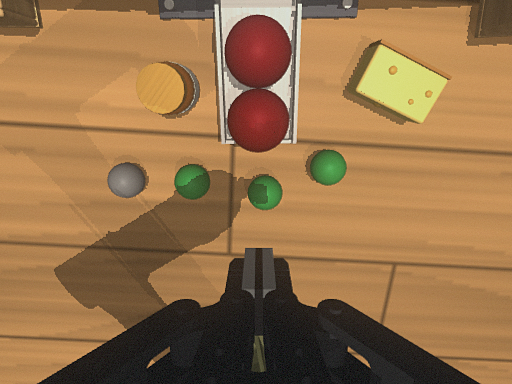

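The gate rests on its right stop. In the wrist view the balls (258,50) and (258,120) line up with the finger at column 258, and the shelf is square to it. I lower the tool behind the lip.

Call:
servo_tool(deltas=[[[0, 0, 0.7, 0, 255], [0, 0, 0.8, 0, 255], [0, 0, 0.8, 0, 255], [0, 0, 0.8, 0, 255], [0, 0, 0.7, 0, 255], [0, 0, 0.5, 0, 255], [0, 0, 0, 0, 255], [0, 0, 0, 0, 255]]])

```text
time_s: 9.93
eef_pos: [0.4133, 0.0526, 0.2064]
tool_rot: [179.9, 0.0, 3.5]
wrist_force: [0.2, -1.5, 1.0]
opening: -0.0003
```

```bash
python3 - <<'E'
from h import *
for n in('side','wrist'): snap(n,n+'5')
s=load('side5');im=s['pixels'][130:260,200:360];cv2.imwrite('pics/z_side5.png',cv2.cvtColor(cv2.resize(im,None,fx=4,fy=4),cv2.COLOR_RGB2BGR))
E
```

```text
(no output)
```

View pics/z_side5.png

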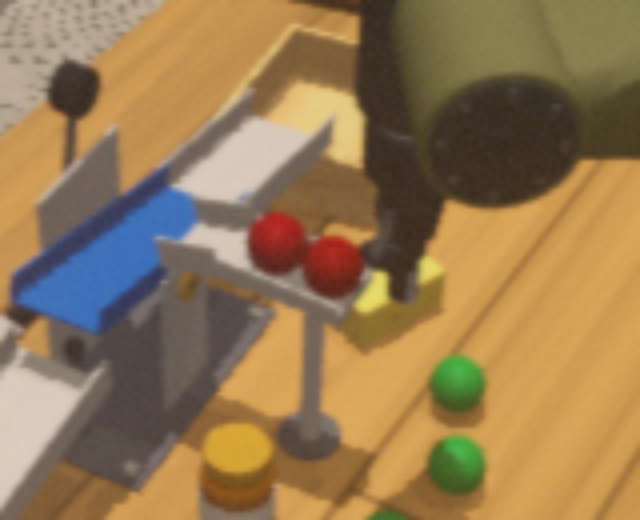

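View pics/wrist5.png

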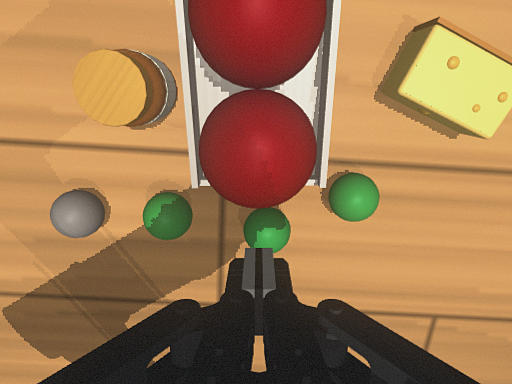

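Call:
servo_tool(deltas=[[[0.2, 0, 0, 0, 255], [0.2, 0, 0, 0, 255], [0.15, 0, 0, 0, 255], [0.15, 0, 0, 0, 255], [0.15, 0, 0, 0, 255], [0.15, 0, 0, 0, 255], [0.15, 0, 0, 0, 255], [0.15, 0, 0, 0, 255], [0.15, 0, 0, 0, 255], [0.15, 0, 0, 0, 255]]])

```text
time_s: 10.87
eef_pos: [0.4618, 0.0558, 0.2063]
tool_rot: [180.0, 0.0, 3.6]
wrist_force: [-0.6, -0.2, -0.3]
opening: -0.0001
```

```bash
python3 - <<'E'
from h import *
for n in('side','wrist'): snap(n,n+'6')
s=load('side6');im=s['pixels'][130:260,200:360];a=cv2.resize(im,(400,325));b=cv2.resize(load('wrist6')['pixels'],(400,300))
o=np.zeros((325,800,3),np.uint8);o[:,:400]=a;o[:300,400:]=b;cv2.imwrite('pics/z6.png',o[...,::-1])
E
```

```text
(no output)
```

View pics/z6.png

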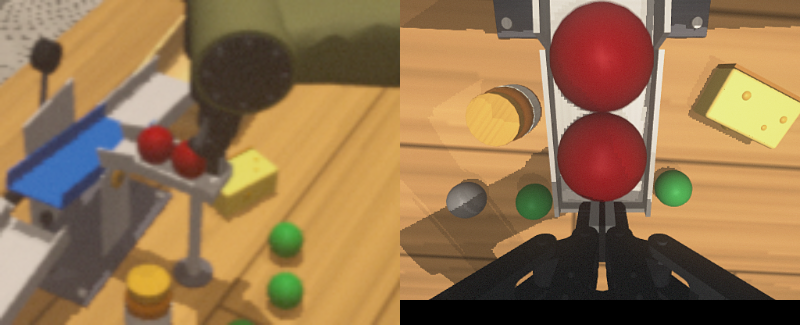

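The rear ball is being pushed along with the front one ahead of it. I carry on.

Call:
servo_tool(deltas=[[[0.15, 0, 0, 0, 255], [0.15, 0, 0, 0, 255], [0.15, 0, 0, 0, 255], [0.1, 0, 0, 0, 255], [0, 0, 0, 0, 255], [0, 0, 0, 0, 255], [0, 0, 0, 0, 255], [0, 0, 0, 0, 255], [0, 0, 0, 0, 255], [0, 0, 0, 0, 255]]])

```text
time_s: 11.8
eef_pos: [0.4778, 0.0569, 0.2064]
tool_rot: [180.0, -0.0, 3.6]
wrist_force: [-0.9, -0.1, 0.3]
opening: -0.0001
```

```bash
python3 - <<'E'
from h import *
for n in('side','wrist'): snap(n,n+'7')
s=load('side7');im=s['pixels'][130:260,200:360];a=cv2.resize(im,(400,325));b=cv2.resize(load('wrist7')['pixels'],(400,300))
o=np.zeros((325,800,3),np.uint8);o[:,:400]=a;o[:300,400:]=b;cv2.imwrite('pics/z7.png',o[...,::-1])
E
```

```text
(no output)
```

View pics/z7.png

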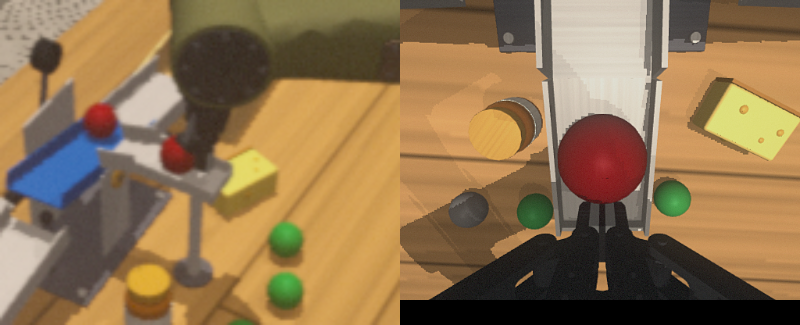

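The front ball rolled onto the gate. I wait for it to run out before pushing the rear one.

Call:
servo_tool(deltas=[[[0, 0, 0, 0, 255], [0, 0, 0, 0, 255], [0, 0, 0, 0, 255], [0, 0, 0, 0, 255], [0, 0, 0, 0, 255], [0, 0, 0, 0, 255], [0, 0, 0, 0, 255], [0, 0, 0, 0, 255], [0, 0, 0, 0, 255], [0, 0, 0, 0, 255]]])

```text
time_s: 12.73
eef_pos: [0.4778, 0.0569, 0.2063]
tool_rot: [180.0, -0.0, 3.6]
wrist_force: [0.2, -1.2, 0.6]
opening: 0.0002
```

```bash
python3 - <<'E'
from h import *
snap('top','top8');snap('side','side8')
a=cv2.resize(load('top8')['pixels'][90:290,80:420],(400,235));b=cv2.resize(load('side8')['pixels'],(400,300))
o=np.zeros((325,800,3),np.uint8);o[:235,:400]=a;o[:300,400:]=b;cv2.imwrite('pics/z8.png',o[...,::-1])
E
```

```text
(no output)
```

View pics/z8.png

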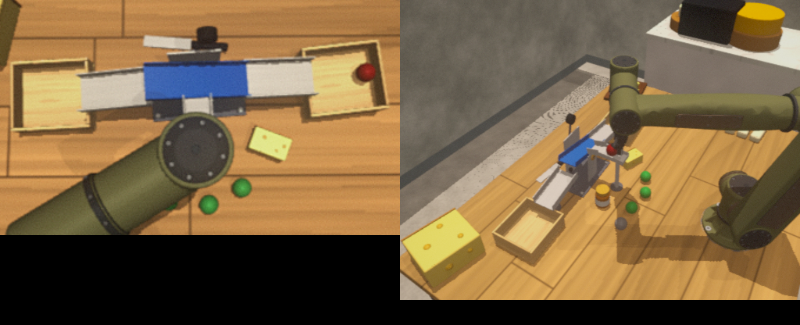

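The front cheese is in the right crate. Next is the rear one.

Call:
servo_tool(deltas=[[[0.15, 0, 0, 0, 255], [0.15, 0, 0, 0, 255], [0.15, 0, 0, 0, 255], [0.15, 0, 0, 0, 255], [0.15, 0, 0, 0, 255], [0.15, 0, 0, 0, 255], [0.15, 0, 0, 0, 255], [0.12, 0, 0, 0, 255], [0.1, 0, 0, 0, 255], [0, 0, 0, 0, 255]]])

```text
time_s: 13.67
eef_pos: [0.5163, 0.0593, 0.2061]
tool_rot: [180.0, 0.0, 3.6]
wrist_force: [-0.8, 0.4, -0.3]
opening: -0.0002
```

```bash
python3 - <<'E'
from h import *
snap('wrist','wrist9')
E
```

```text
(no output)
```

View pics/wrist9.png

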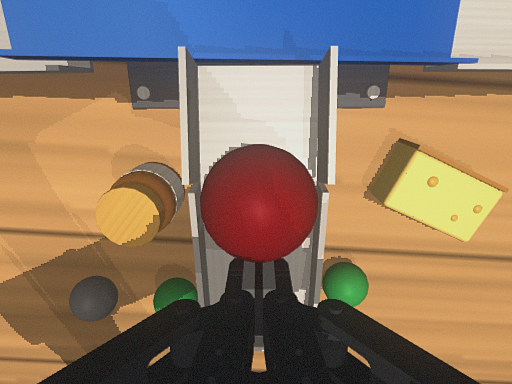

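It is just short of the crest. I give it a small nudge, then hold.

Call:
servo_tool(deltas=[[[0.1, 0, 0, 0, 255], [0.1, 0, 0, 0, 255], [-0.1, 0, 0, 0, 255]]])

```text
time_s: 13.97
eef_pos: [0.5193, 0.0595, 0.2061]
tool_rot: [180.0, 0.0, 3.6]
wrist_force: [-0.3, 0.8, 0.4]
opening: 0.0001
```

```bash
python3 - <<'E'
from h import *
snap('wrist','wrist10')
E
```

```text
(no output)
```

View pics/wrist10.png

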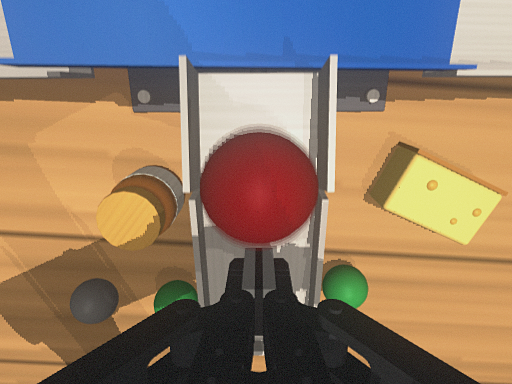

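The ball has left the finger and is rolling forward. I hold still and let it go.

Call:
servo_tool(deltas=[[[0, 0, 0, 0, 255], [0, 0, 0, 0, 255], [0, 0, 0, 0, 255], [0, 0, 0, 0, 255], [0, 0, 0, 0, 255], [0, 0, 0, 0, 255], [0, 0, 0, 0, 255], [0, 0, 0, 0, 255], [0, 0, 0, 0, 255], [0, 0, 0, 0, 255]]])

```text
time_s: 14.85
eef_pos: [0.5189, 0.0594, 0.2063]
tool_rot: [180.0, 0.0, 3.6]
wrist_force: [0.1, 0.2, -1.1]
opening: -0.0002
```

```bash
python3 - <<'E'
from h import *
snap('wrist','wrist11');snap('top','top11')
a=cv2.resize(load('top11')['pixels'][90:290,80:420],(400,235));b=cv2.resize(load('wrist11')['pixels'],(400,300))
o=np.zeros((325,800,3),np.uint8);o[:235,:400]=a;o[:300,400:]=b;cv2.imwrite('pics/z11.png',o[...,::-1])
E
```

```text
(no output)
```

View pics/z11.png

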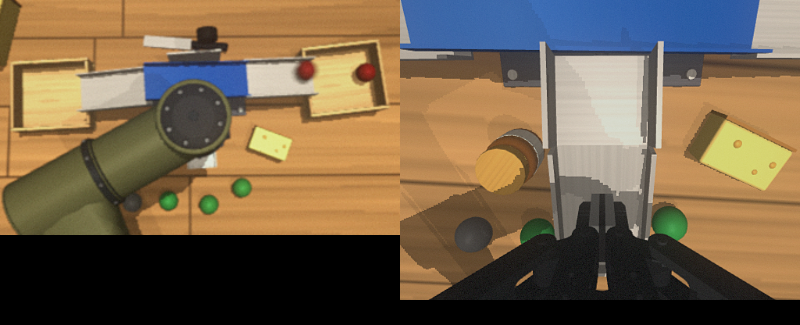

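Both balls have gone over, and the second is rolling into the right crate. I lift clear.

Call:
servo_tool(deltas=[[[0, 0, -0.4, 0, 255], [0, 0, -0.6, 0, 255], [0, 0, -0.7, 0, 255], [0, 0, -0.7, 0, 255], [0, 0, -0.7, 0, 255], [0, 0, -0.7, 0, 255], [-0.8, 0, 0, 0, 255], [-0.8, 0, 0, 0, 255], [-0.8, 0, 0, 0, 255], [-0.8, 0, 0, 0, 255]]])

```text
time_s: 15.78
eef_pos: [0.4221, 0.0531, 0.3212]
tool_rot: [180.0, -0.0, 3.6]
wrist_force: [-0.4, 0.8, 0.7]
opening: -0.0004
```

Call:
servo_tool(deltas=[[[0, 0, 0, 0, 255], [0, 0, 0, 0, 255], [0, 0, 0, 0, 255], [0, 0, 0, 0, 255], [0, 0, 0, 0, 255], [0, 0, 0, 0, 255], [0, 0, 0, 0, 255], [0, 0, 0, 0, 255], [0, 0, 0, 0, 255], [0, 0, 0, 0, 255]]])

```text
time_s: 16.62
eef_pos: [0.4231, 0.0534, 0.3203]
tool_rot: [180.0, 0.0, 3.6]
wrist_force: [-0.2, -0.4, -0.6]
opening: -0.0001
```

```bash
python3 - <<'E'
from h import *
snap('side','side12');snap('top','top12')
a=cv2.resize(load('top12')['pixels'],(400,300));b=cv2.resize(load('side12')['pixels'],(400,300))
cv2.imwrite('pics/z12.png',np.hstack([a,b])[...,::-1])
d=cv2.absdiff(load('top0')['pixels'],load('top12')['pixels']).max(2)
n,l,s,c=cv2.connectedComponentsWithStats((d>50).astype(np.uint8))
print([(s[i].tolist()) for i in range(1,n) if s[i][4]>25])
E
```

```text
[[247, 112, 18, 14, 223], [222, 114, 21, 19, 283], [222, 134, 16, 2, 28], [259, 137, 34, 36, 255], [202, 143, 38, 35, 298], [364, 144, 32, 19, 474], [239, 195, 41, 44, 806], [237, 221, 8, 14, 52], [74, 224, 215, 160, 15314], [217, 255, 12, 13, 102], [187, 256, 10, 11, 74], [252, 259, 12, 11, 86], [0, 319, 82, 62, 2131], [247, 358, 6, 8, 30]]
```

View pics/z12.png

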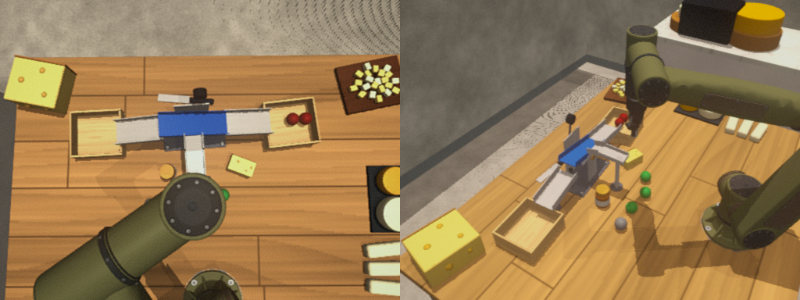

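Both cheeses lie in the right crate at about (291,118) and (306,118) in the top half of the picture. The gate is on its right stop, and the crates, jar, wedge and knife look unmoved.

```bash
python3 - <<'E'
from h import *
c=snap('top','top13')['pixels'][130:200,330:415]
print((cv2.absdiff(c,load('top12')['pixels'][130:200,330:415]).max(2)>50).sum())
print(sign_off())
E
```

```text
0
the job is handed in; nothing more can be done
None
```

The feed is switched: the gate lies on its right stop and both red cheeses are in the right crate. I handed the job in at about 17 s of the 54 s allowed, and it reported no verdict.

- **Gate:** it first fed the left crate. I pressed the closed fingertips down on its high right end until it fell over by itself. I then withdrew and confirmed it lay on the other stop.
- **Cheeses:** I pushed the rear ball slowly from behind with a fingertip. The front ball went over first and ran into the right crate, then the rear ball followed. Neither was touched once it was rolling.
- **Last checks:**
  - The final top view shows both cheeses at rest in the right crate, with no change there between the last two pictures.
  - The top view shows no visible movement of the jar, wedge, knife or crates compared with the start.
  - The arm is raised clear, and every wrist force I read stayed under 2 N.
- **Disagreements:** the ball positions from the camera pairs differed by up to about 5 mm in height from the stated values. This was not enough to matter.

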